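# Roll the compaction roller up into its bearing seats and shut the keeper

## Task

The rubber compaction roller lies at the foot of the cleaning stand's inclined rails. With the fingertips only, push it slowly up the slope until both ends drop into the bearing seats against the stops, never letting it run free or roll back on the way and without picking it up; then push the hinged keeper over from behind and press it fully shut across the roller's ends. Leave the tools and parts lying round the stand where they are.

Things in the scene. Friction and masses are not known exactly. Their poses are not given: they have to be found in the camera images.
- stand: Roller cleaning stand, fixed: aluminium base plate 325 x 190 x 13 mm (x from -240 to 85 mm) with two parallel grey side plates whose top edges are rails, 16 mm wide, centred at y = +60 and -60 mm, 103 mm free between. Origin on the table under the seated roller's axis; x points uphill along the rails, y across, z up. All x, y, z below are in this frame, mm.
- slope_foot (a point): Where the slope begins, midway between the rails at rail height: x -165, z 28. Downhill of it the rails are level to a 12 mm high foot lip at x -225. Uphill they climb at 9 degrees. Between the rails it is open down to the base plate (z 13), but for a felt wiper 35 mm high at x -16 to 16.
- slope_lip (a point): Top end of the slope, midway between the rails: x -12, z 52. Just past it each rail drops 4 mm into a bearing seat: a pocket with a brass floor at z 48, closed uphill by an upright stop horn, face at x 14.5, top at z 68. The barrel has 1.5 mm of play each side between the rails, so a push away from its middle can skew it and drop only one end in.
- seat (a point): Middle of the roller's axis when it is home (x 0, z 62): both journals down in the pockets, against the stop horns or within 3 mm of them. There the roller stays by itself.
- roller: Compaction roller, 0.4 to 0.65 kg, loose: black rubber barrel, diameter 48, length 100 mm, between the rails, and at each end a steel journal, diameter 28, length 24 mm, that runs on the rail. Origin at the middle of its axis; y along the axis, x and z turn as it rolls. Starts on the level foot, axis at z 42, x -202 to -178. On the slope its axis is 14 mm above the rail; let go there, it rolls back.
- keeper (a joint): Angle (rad) of the keeper, a hold-down frame of two steel straps (y +60 and -60) joined by a cross bar and hinged behind the stop horns. 0 = shut, at the hinge's stop: straps level over the journals, 1 mm clear, pointing downhill. It grows as the keeper swings up and back uphill: 1.57 upright, 2.25 open stop; starts at 1.85 to 2.15. Stiff hinge, stays where left; about 2 N on the bar moves it.
- hinge (a point): Middle of the keeper's hinge line, which runs along the stand's y at x 40, z 81. The hinge lugs stand at x 30 to 50, top at z 91.
- keeper_bar (a point): Middle of the keeper's cross bar, 72 mm from the hinge line. The bar runs along the stand's y, 116 mm long, with a black ribbed sleeve 15 mm in diameter over its middle 80 mm. At keeper angle q it is at x = 40 - 72 cos q, z = 81 + 72 sin q: shut, x -32, z 81.
- caliper: Bystander, loose: steel dial caliper lying flat, 58 x 150 x 13 mm. Origin at the centre of its underside.
- hex_key: Bystander, loose: small black L-shaped hex key lying flat, 31 x 90 x 5 mm. Origin at the centre of its underside.
- sanding_block: Bystander, loose: brown cork sanding block lying flat, 60 x 112 x 33 mm. Origin at the centre of its underside.
- driver_red: Bystander, loose: screwdriver with a dark handle, 28 x 205 x 28 mm. Origin at the centre of its underside.
- marker: Bystander, loose: marker pen lying on its side, 17 x 134 x 17 mm. Origin at the centre of its underside.
- tape_brown: Bystander, loose: small roll of brown tape lying flat, 68 mm across and 12 mm high. Origin at the centre of its underside.
- brush: Bystander, loose: flat resin brush with a wooden handle, 36 x 220 x 13 mm. Origin at the centre of its underside.

How it is judged:
By the outcome, as a careful person would: the job done as asked, in the order asked, and still so for the second after the job is handed in, with the robot touching nothing.
It also fails if it takes over 54 s, if anything falls off the work surface, if the arm or the gripper's body presses on something with over 40 N, if the wrist force passes 120 N, or if a joint passes its speed limit or range.

## Robot

A 7-joint arm with a two-finger parallel gripper is mounted at the origin on a cart in front of the work surface, level with it; the furniture and walls round the work are solid. World frame = base frame: x ahead of the robot, y to its left, z up, the work surface at z = 0. Lengths are in m, angles in rad, forces in N, time in s.
With the tool pointing down it reaches from about 0.35 to 0.9 m from the base axis. Payload 8.1 kg.
Tool frame: the origin (TCP) lies at the very end of the fingers, on their centre line; the grasp point (between the pads) lies 19 mm behind it; x points along the fingers, y is the direction in which the jaws open and shut, and the axes are right-handed (so a half turn about x gives the same grasp; the last joint's range is limited). The gripper opens to 92 mm and grips with 3 to 60 N. Pads are 19 mm wide; open, the fingers measure 130 mm over their backs; the gripper's body (75 mm by 190 mm) begins 47 mm behind the grasp point.
Start: joints at [1.193, 0.434, 0.025, 1.573, -0.012, 1.134, -0.075], TCP at [0.17, -0.602, 0.227] pointing down, gripper open.
Joint ranges: [-2.62, 2.62], [-0.44, 2.09], [-1.27, 1.32], [0.08, 2.57], [-1.32, 4.46], [0.12, 2], [-2.74, 2.74]. Speed limits (rad/s): [2.22, 2.22, 3.01, 3.01, 3.14, 3.14, 3.14].

## Interface

Orientations are given as a rotation vector (axis times angle).
In Python, from cell import * gives the robot as it stands.
- The arm moves only by the shell command python3 -m handwheel 'ROWS' [FORCE]. ROWS is JSON, a list of rows, each a list of 7 numbers: the opening, from 0 (shut) to 1 (fully open), then the shift along the tool's x, y, z in m, then the turn, a rotation vector about the tool's x, y, z in rad. A call has 1 to 10 rows; each row shifts and turns the commanded pose from where the row before left it, along the tool's axes as they then stand; what a row does not reach is not made up. A row lasts 1/10 s, in which the tool goes at most 50 mm and 8.59 degrees, less where a joint would pass 70% of its speed; a pose out of reach is approached as far as the arm can. A call is refused whole if a number of a shift passes 0.05 or a number of a turn 0.15, either way. A call with a gripper value outside its range is refused whole. The fingers move at their own pace and stop on an object; FORCE is the grip in N (left out, the last holds). Time passes only in rows, so rows that do not move let the fingers close. It gives the time, the measured TCP pose, the force and the opening at its end, in the units of the state.
- observe(): the state, without advancing time (a new reading comes with each control period).
- get_image(name): name is "side" or "top" or "wrist"; returns (picture, depth): 384x512x3 uint8, blue, green, red; 384x512 float32, m along the optical axis (not along the pixel's ray), 0 where there is no reading.
- get_calibration(name): a dict with "camera_matrix" (3x3 intrinsics, pixels), "pose" (4x4, takes a point from camera to world coordinates). Camera axes: x right, y down, z forward; pixel columns grow to the right and rows downward; lengths in m; the calibration is good to about 2 mm. A picture is of the moment at which its call begins: read the wrist's pose just before it. get_calibration takes no time and is no camera call; for the wrist camera it gives the pose at the moment of the call.
- sign_off(): hands the job in, once; it reports no verdict.
The state is a dict: "clock": time; "joints": joint angles; "dq": joint speeds; "joint_efforts": joint torques, N m; "position": TCP position; "ee_rot": TCP orientation; "force": force on the tool from outside, world axes, zero at the start; "ft_torque": the same for the moment, N m; "width": opening from 0.0 (shut) to 1.0 (fully open).
Only numpy, scipy, OpenCV 4.12 (cv2) and the standard library are available. Lean on these libraries where they do the work, as an engineer would, in place of code of your own. Each camera call takes 0.05 s, during which the arm holds its last target. There are 200 camera calls.

## Working session

There is one attempt and no reset: what is moved stays moved. The work goes in short steps, Python scripts to look and compute and a shell command to move; the robot and the scene stay as the last step left them, time stands still between calls to the robot, and variables do not carry over. Pictures are saved under pics/ and viewed, about 8 in all and at most 12, crops included, and the job is handed in when it is done.

```bash
mkdir -p pics; ls
python3 - <<'E'
from cell import *
import cv2,numpy as np
s=observe();print({k:np.round(v,3) for k,v in s.items()})
for n in("top","side"):
    im,d=get_image(n);cv2.imwrite(f"pics/{n}0.png",im);np.save(f"pics/{n}0.npy",d)
    c=get_calibration(n);print(n,np.round(c["camera_matrix"],1).tolist(),np.round(c["pose"],3).tolist())
E
```

```text
pics
{'clock': np.float64(0.0), 'joints': array([ 1.193,  0.435,  0.025,  1.574, -0.012,  1.134, -0.075]), 'dq': array([ 0.001, -0.   , -0.   ,  0.001,  0.001,  0.   , -0.001]), 'joint_efforts': array([-0.0000e+00, -6.6785e+01,  9.8500e-01, -3.1447e+01, -6.1000e-02,
        4.3000e-02,  0.0000e+00]), 'position': array([ 0.169, -0.601,  0.226]), 'ee_rot': array([ 2.075,  0.288, -2.075]), 'force': array([-0.266, -0.108, -0.387]), 'ft_torque': array([-0.   , -0.076, -0.019]), 'width': np.float64(1.001)}
top [[420.2, 0.0, 258.2], [0.0, 420.2, 191.7], [0.0, 0.0, 1.0]] [[0.02, -0.992, 0.123, 0.424], [-1.0, -0.022, -0.011, 0.151], [0.014, -0.123, -0.992, 1.385], [0.0, 0.0, 0.0, 1.0]]
side [[446.1, 0.0, 256.9], [0.0, 446.1, 196.7], [0.0, 0.0, 1.0]] [[0.998, -0.02, 0.057, 0.51], [-0.059, -0.548, 0.834, -0.85], [0.014, -0.836, -0.548, 0.726], [0.0, 0.0, 0.0, 1.0]]
```

View pics/top0.png

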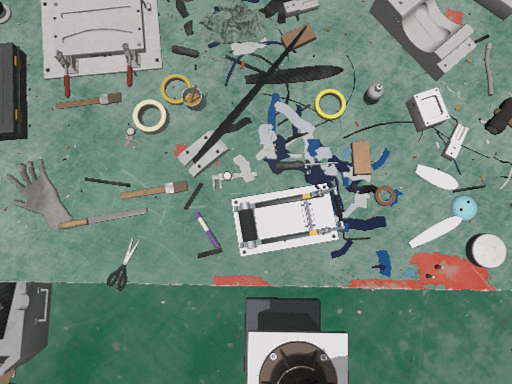

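View pics/side0.png

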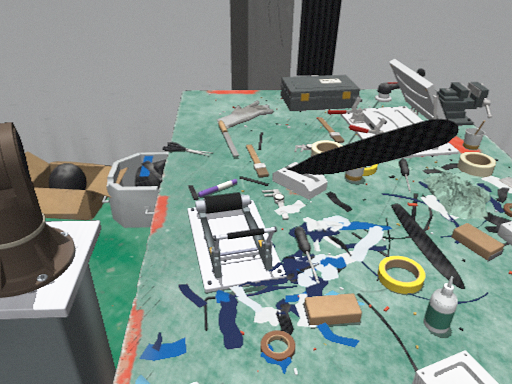

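The top view shows the stand at about (288,220), with the roller at (248,227) and uphill to the right, towards world -y. The side view shows the roller at (222,203) and the keeper bar at (250,233). I'll enlarge both.

Run:
```python
import cv2,numpy as np
a=cv2.imread("pics/top0.png")[175:265,220:350];b=cv2.imread("pics/side0.png")[180:300,180:300]
a=cv2.resize(a,None,fx=5,fy=5,interpolation=cv2.INTER_CUBIC)
b=cv2.resize(b,None,fx=5,fy=5,interpolation=cv2.INTER_CUBIC)
cv2.imwrite("pics/a.png",a);cv2.imwrite("pics/b.png",b)
```

```text
(no output)
```

View pics/a.png

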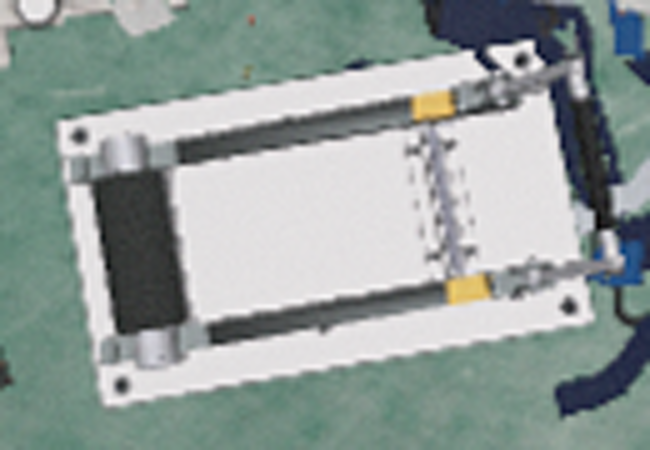

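View pics/b.png

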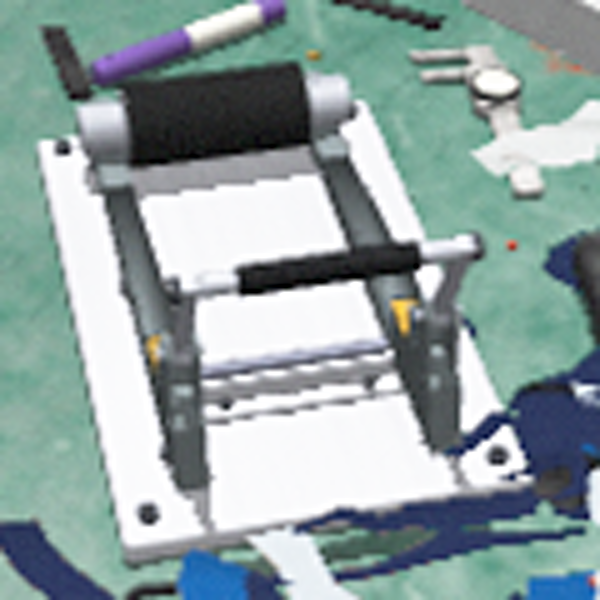

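The enlarged top crop shows the plate corners at (60,122), (537,42), (592,322) and (105,405), the barrel centred at (140,252) and the bar at (593,163). The side crop shows the bar at (330,270).

```bash
cat > h.py <<'E'
from cell import *
import numpy as np,cv2
from scipy.optimize import least_squares
def ray(n,p,z):
    c=get_calibration(n);K=c["camera_matrix"];T=np.array(c["pose"])
    d=T[:3,:3]@np.linalg.inv(K)@np.array([*p,1.]);o=T[:3,3]
    return o+d*(z-o[2])/d[2]
def proj(n,P):
    c=get_calibration(n);T=np.linalg.inv(c["pose"]);q=np.array(c["camera_matrix"])@(T[:3,:3]@P+T[:3,3]);return q[:2]/q[2]
E
python3 - <<'E'
from h import *
top=lambda p:(np.array(p)+.5)/5-.5+[220,175]
side=lambda p:(np.array(p)+.5)/5-.5+[180,180]
C=[(60,122),(537,42),(592,322),(105,405)]
L=np.array([(-.240,.095),(.085,.095),(.085,-.095),(-.240,-.095)])
W=np.array([ray("top",top(p),.013)[:2] for p in C])
R=lambda a:np.array([[np.cos(a),-np.sin(a)],[np.sin(a),np.cos(a)]])
r=least_squares(lambda v:((R(v[2])@L.T).T+v[:2]-W).ravel(),[.4,0,-1.57])
v=r.x;print("stand",v.round(4),"deg",np.degrees(v[2]),(r.fun*1000).round(1))
W2=np.array([ray("side",side(p),.013)[:2] for p in [(38,142),(365,103),(535,485),(123,548)]])
L2=L[[3,0,1,2]]
r2=least_squares(lambda v:((R(v[2])@L2.T).T+v[:2]-W2).ravel(),v);print("side",r2.x.round(4),np.degrees(r2.x[2]),(r2.fun*1000).round(1))
f=lambda P:(R(v[2]).T@(P[:2]-v[:2]))
print("roller stand xy (z axis)",f(ray("top",top((140,252)),.06)))
r3=least_squares(lambda P:np.r_[proj("top",P)-top((593,163)),proj("side",P)-side((330,270))],[.4,-.1,.1]);print("bar",r3.x,r3.fun,"stand",f(r3.x))
for q in (1.85,1.95,2.05,2.15):
    P=np.r_[R(v[2])@[.040-.072*np.cos(q),0]+v[:2],.081+.072*np.sin(q)]
    print(q,(proj("top",P)-[220,175])*5,(proj("side",P)-180)*5)
np.save("stand.npy",v)
s=observe()
from scipy.spatial.transform import Rotation as Ro
print(Ro.from_rotvec(s["ee_rot"]).as_matrix().round(3))
E
```

```text
stand [ 0.5215 -0.0285 -1.3827] deg -79.22323868952412 [ 1.4  3.1  2.2 -2.6 -1.2 -2.3 -2.3  1.7]
side [ 0.5231 -0.0337 -1.3859] -79.40789760546491 [-0.4 -0.5  1.6  2.  -0.6  0.8 -0.6 -2.3]
roller stand xy (z axis) [-0.1992373 -0.0017377]
bar [ 0.5381145  -0.10220022  0.14193526] [-0.00226967 -0.26603085 -0.18851983  0.02043945] stand [0.07555178 0.00251275]
1.85 [568.58949016 167.03312159] [313.1217913  231.50140673]
1.95 [579.10780476 165.45583666] [316.63259206 245.29031763]
2.05 [588.91615826 164.05527324] [320.03845263 260.07702395]
2.15 [597.9073802  162.84615897] [323.29744626 275.69633417]
[[-0.     0.271 -0.962]
 [ 0.001 -0.962 -0.271]
 [-1.    -0.001  0.   ]]
```

```bash
python3 -m handwheel '[[0.55,0,-0.0213,-0.0352,0,0,0],[0.55,0,-0.0213,-0.0352,0,0,0],[0.55,0,-0.0213,-0.0352,0,0,0],[0.55,0,-0.0213,-0.0352,0,0,0],[0.55,0,-0.0213,-0.0352,0,0,0],[0.55,0,-0.0213,-0.0352,0,0,0],[0.55,0,-0.0213,-0.0352,0,0,0],[0.55,0,-0.0213,-0.0352,0,0,0],[0.55,0,-0.0213,-0.0352,0,0,0],[0.55,0,-0.0213,-0.0352,0,0,0]]' && python3 -m handwheel '[[0.55,0,0,0,-0.148,0,0],[0.55,0,0,0,-0.148,0,0],[0.55,0,0,0,-0.148,0,0],[0.55,0,0,0,-0.148,0,0],[0.55,0,0,0,-0.148,0,0],[0.55,0,0,0,-0.148,0,0],[0.55,0,0,0,-0.148,0,0],[0.55,0,0,0,-0.148,0,0],[0.55,0,0,0,-0.148,0,0],[0.55,0,0,0,-0.148,0,0]]'
cat >> h.py <<'E'
from scipy.spatial.transform import Rotation as Ro
V=np.array([.5223,-.0311,-1.3840])
def st(s=None):
    "tcp in stand frame, and tool axes in stand frame"
    s=s or observe();R=Ro.from_euler('z',V[2]).as_matrix()
    p=R.T@(np.array(s["position"])-[V[0],V[1],0]);A=R.T@Ro.from_rotvec(s["ee_rot"]).as_matrix()
    print("t",round(float(s["clock"]),2),"tcp_stand mm",(p*1000).round(1),"F_stand",(R.T@s["force"]).round(1),"w",round(float(s["width"]),3));return p,A
def plan(tx,ty,tz):
    "tool-axis shift mm to the stand point, and yaw error"
    p,A=st();print("shift tool mm",(A.T@(np.array([tx,ty,tz])-p*1000)).round(1),"A",A.round(3).tolist(),"rotvec about tool to align",
     (Ro.from_matrix(A).inv()*Ro.from_matrix(np.array([[0,0,-1],[0,1,0],[1,0,0]]).astype(float))).as_rotvec().round(4))
E
python3 -c "
from h import *
plan(-260,0,150)"
```

```text
clock: 1.1
position: [0.4513, -0.2996, 0.2265]
ee_rot: [2.074, 0.287, -2.075]
force: [1.2, -0.2, 0.2]
width: 0.549
clock: 2.1
position: [0.4503, -0.301, 0.2264]
ee_rot: [1.068, 1.294, -1.068]
force: [0.7, 0.3, -0.8]
width: 0.55
t 2.1 tcp_stand mm [ 251.8 -120.9  226.4] F_stand [-0.1  0.7 -0.8] w 0.55
shift tool mm [  76.5  122.5 -511.4] A [[-0.0, -0.003, 1.0], [-0.001, 1.0, 0.003], [-1.0, -0.001, -0.0]] rotvec about tool to align [-9.0000e-04  3.1411e+00  4.9000e-03]
```

```bash
sed -i 's/\[\[0,0,-1\],\[0,1,0\],\[1,0,0\]\]/[[0,0,1],[0,1,0],[-1,0,0]]/' h.py; python3 -m handwheel '[[0.55,0,0.0122,-0.0465,0,0,0],[0.55,0,0.0122,-0.0465,0,0,0],[0.55,0,0.0122,-0.0465,0,0,0],[0.55,0,0.0122,-0.0465,0,0,0],[0.55,0,0.0122,-0.0465,0,0,0],[0.55,0,0.0122,-0.0465,0,0,0],[0.55,0,0.0122,-0.0465,0,0,0],[0.55,0,0.0122,-0.0465,0,0,0],[0.55,0,0.0122,-0.0465,0,0,0],[0.55,0,0.0122,-0.0465,0,0,0]]' && python3 -m handwheel '[[0.55,0.025,0,-0.0230,0,0,0],[0.55,0.025,0,-0.023,0,0,0],[0.55,0.025,0,0,0,0,0],[0.55,0,0,0,0,0,0]]'
python3 - <<'E'
from h import *
plan(-253,0,36)
im,d=get_image("wrist");cv2.imwrite("pics/w1.png",im)
c=get_calibration("wrist");np.savez("pics/w1.npz",d=d,**c)
im,d=get_image("top");cv2.imwrite("pics/t1.png",cv2.resize(im[160:280,200:360],None,fx=5,fy=5,interpolation=cv2.INTER_CUBIC))
E
```

```text
clock: 3.1
position: [0.4852, 0.18, 0.2266]
ee_rot: [1.073, 1.29, -1.073]
force: [0.9, -1.6, 0.1]
width: 0.553
clock: 3.5
position: [0.4749, 0.2229, 0.1487]
ee_rot: [1.067, 1.294, -1.076]
force: [-0.1, -0.5, 0.3]
width: 0.549
t 3.5 tcp_stand mm [-258.4    0.6  148.7] F_stand [ 0.5 -0.1  0.3] w 0.549
shift tool mm [1.127e+02 1.000e-01 5.200e+00] A [[0.002, 0.001, 1.0], [-0.006, 1.0, -0.001], [-1.0, -0.006, 0.002]] rotvec about tool to align [-0.0011  0.0016  0.0058]
```

View pics/w1.png

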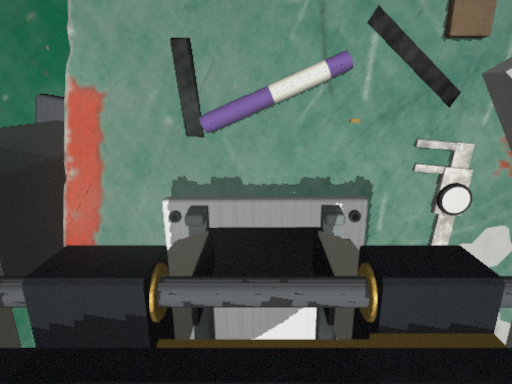

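The wrist view, with downhill at the top, shows the barrel between the fingers at columns 212-320, the plate's foot edge at row 200, and gripper parts from row 245 down. I'll use the depth image to work out the finger geometry.

Run:
```python
from h import *
z=np.load("pics/w1.npz");d=z["d"];K=z["camera_matrix"];T=z["pose"]
s=observe();A=Ro.from_rotvec(s["ee_rot"]).as_matrix();t=s["position"]
R=Ro.from_euler('z',V[2]).as_matrix()
print("cam in tool mm",(A.T@(T[:3,3]-t)*1000).round(), "cam fwd tool",(A.T@T[:3,2]).round(2))
for u,v in [(45,260),(100,255),(160,255),(155,290),(370,255),(490,255),(100,300),(100,360),(250,290),(250,360),(265,240),(265,232),(265,320),(197,215),(333,215),(185,205),(350,205),(265,210)]:
    P=T[:3,:3]@np.linalg.inv(K)@np.array([u,v,1.])*d[v,u]+T[:3,3]
    print((u,v),"d",round(float(d[v,u]),3),"tool",(A.T@(P-t)*1000).round(),"stand",(R.T@(P-[V[0],V[1],0])*1000).round())
```

```text
cam in tool mm [-157.   -1.  -77.] cam fwd tool [ 0.96 -0.    0.29]
(45, 260) d 0.641 tool [ 420. -413.  226.] stand [ -34. -412. -268.]
(100, 255) d 0.089 tool [-77. -43. -37.] stand [-295.  -40.  228.]
(160, 255) d 0.091 tool [-75. -28. -36.] stand [-294.  -25.  227.]
(155, 290) d 0.084 tool [-84. -27. -31.] stand [-289.  -24.  236.]
(370, 255) d 0.091 tool [-75.  28. -36.] stand [-294.   31.  227.]
(490, 255) d 0.324 tool [137. 216.  70.] stand [-187.  219.   15.]
(100, 300) d 0.079 tool [-89. -38. -31.] stand [-290.  -36.  241.]
(100, 360) d 0.068 tool [-102.  -33.  -26.] stand [-284.  -30.  253.]
(250, 290) d 0.086 tool [-81.  -4. -29.] stand [-288.   -1.  233.]
(250, 360) d 0.069 tool [-101.   -3.  -26.] stand [-284.   -0.  253.]
(265, 240) d 0.275 tool [96.  1. 37.] stand [-221.    3.   56.]
(265, 232) d 0.281 tool [103.   1.  33.] stand [-225.    3.   49.]
(265, 320) d 0.346 tool [138.   2. 144.] stand [-114.    4.   14.]
(197, 215) d 0.285 tool [111. -56.  21.] stand [-237.  -54.   41.]
(333, 215) d 0.284 tool [110.  58.  20.] stand [-238.   61.   41.]
(185, 205) d 0.311 tool [138. -72.  21.] stand [-237.  -70.   14.]
(350, 205) d 0.308 tool [135.  78.  20.] stand [-238.   81.   16.]
(265, 210) d 0.311 tool [136.   1.  25.] stand [-233.    4.   15.]
```

View pics/t1.png

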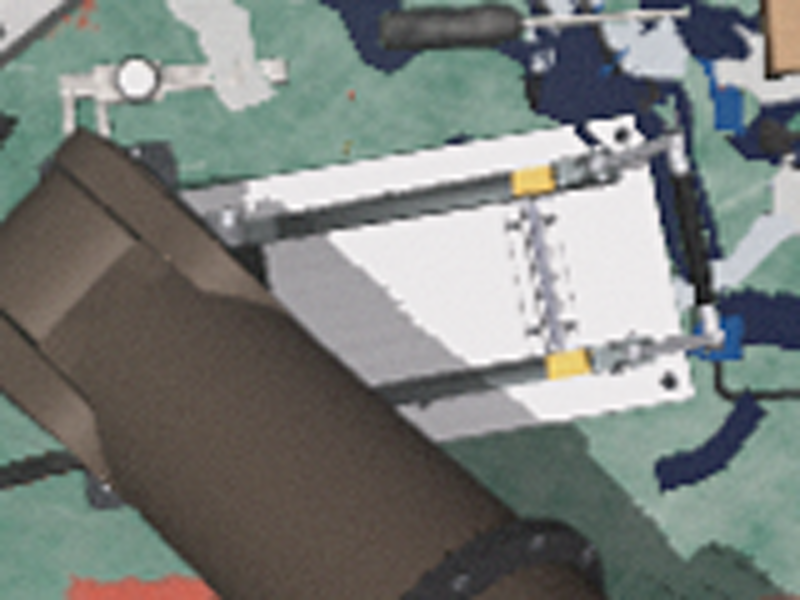

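Fingers are clear of everything: the barrel axis is at x≈-201, and the stand's centre line sits about 2-3 mm towards +y of my frame. I'll lower behind the roller and come up to contact.

```bash
python3 -m handwheel '[[0.55,0.023,0.0003,0.0015,0,0,0],[0.55,0.023,0.0003,0.0015,0,0,0],[0.55,0.023,0.0003,0.0015,0,0,0],[0.55,0.023,0.0003,0.0015,0,0,0],[0.55,0.023,0.0005,0.001,0,0,0.003],[0.55,0,0,0.004,0,0,0.003],[0.55,0,0,0.003,0,0,0],[0.55,0,0,0.002,0,0,0],[0.55,0,0,0.002,0,0,0],[0.55,0,0,0.002,0,0,0]]'
python3 - <<'E'
from h import *
plan(-235,2,33)
im,d=get_image("side");cv2.imwrite("pics/s2.png",cv2.resize(im[140:290,140:320],None,fx=4,fy=4,interpolation=cv2.INTER_CUBIC))
E
```

```text
clock: 4.6
position: [0.4831, 0.2042, 0.0377]
ee_rot: [1.077, 1.286, -1.067]
force: [0.9, -0.3, -0.8]
width: 0.551
t 4.6 tcp_stand mm [-238.5    5.2   37.7] F_stand [ 0.5  0.9 -0.8] w 0.551
shift tool mm [ 4.7 -3.2  3.5] A [[-0.0, 0.003, 1.0], [0.008, 1.0, -0.003], [-1.0, 0.008, -0.0]] rotvec about tool to align [-0.0033 -0.0002 -0.0076]
```

View pics/s2.png

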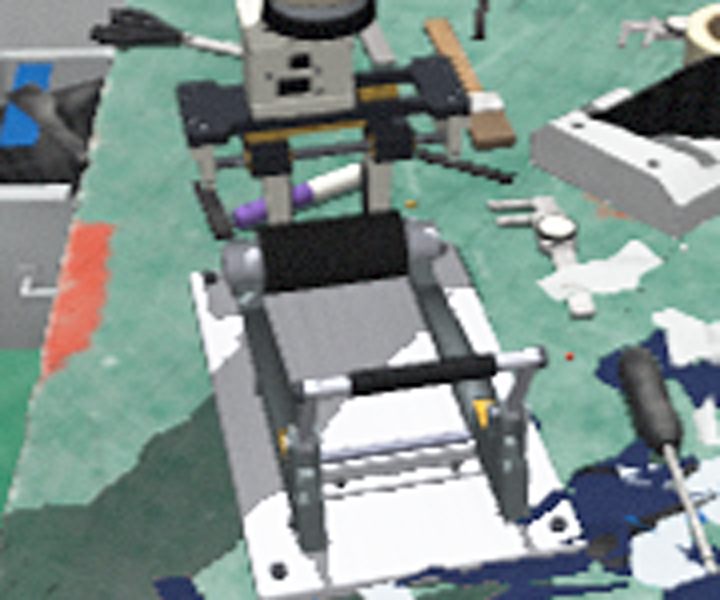

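The fingers, at crop columns 278 and 376, are straddled evenly behind the barrel (260-410). Starting the push.

```bash
python3 -m handwheel '[[0.55,0.002,-0.001,0.001,0,0,-0.002],[0.55,0.002,-0.001,0.002,-0.001,0,-0.002],[0.55,0,0,0.002,0,0,0],[0.55,0,0,0.002,0,0,0],[0.55,0,0,0.002,0,0,0],[0.55,0,0,0.002,0,0,0],[0.55,0,0,0.002,0,0,0],[0.55,0,0,0.002,0,0,0],[0.55,0,0,0.002,0,0,0],[0.55,0,0,0.002,0,0,0]]'
python3 - <<'E'
from h import *
plan(-197,2,33)
z=get_image("wrist");im,d=z;cv2.imwrite("pics/w2.png",im)
c=get_calibration("wrist");K=c["camera_matrix"];T=np.array(c["pose"]);R=Ro.from_euler('z',V[2]).as_matrix()
for v in range(150,246,8):
  P=T[:3,:3]@np.linalg.inv(K)@np.array([265,v,1.])*d[v,265]+T[:3,3];print(v,(R.T@(P-[V[0],V[1],0])*1000).round())
E
```

```text
clock: 5.65
position: [0.484, 0.185, 0.0327]
ee_rot: [1.073, 1.29, -1.07]
force: [-0.9, 3.7, 3.3]
width: 0.544
t 5.65 tcp_stand mm [-219.5    2.5   32.7] F_stand [-3.8 -0.2  3.3] w 0.544
shift tool mm [-0.3 -0.4 22.5] A [[0.0, 0.002, 1.0], [0.002, 1.0, -0.002], [-1.0, 0.002, 0.0]] rotvec about tool to align [-0.0019  0.0001 -0.0019]
150 [-266.    4.    0.]
158 [-261.    4.    1.]
166 [-257.    4.    0.]
174 [-252.    4.    0.]
182 [-247.    4.    1.]
190 [-242.    4.    1.]
198 [-241.    4.   14.]
206 [-237.    4.   14.]
214 [-232.    4.   14.]
222 [-227.    4.   14.]
230 [-223.    4.   14.]
238 [-218.    4.   13.]
```

```bash
python3 -m handwheel '[[0.55,0,0,0.0022,0,0,0],[0.55,0,0,0.0022,0,0,0],[0.55,0,0,0.0022,0,0,0],[0.55,0,0,0.0022,0,0,0],[0.55,0,0,0.0022,0,0,0],[0.55,0,0,0.0022,0,0,0],[0.55,0,0,0.0022,0,0,0],[0.55,0,0,0.0022,0,0,0],[0.55,0,0,0.0022,0,0,0],[0.55,0,0,0.0022,0,0,0]]' 
python3 -c "
from h import *
plan(-167,2,37)"
```

```text
clock: 6.7
position: [0.488, 0.1643, 0.0329]
ee_rot: [1.073, 1.29, -1.069]
force: [-1.5, 5.7, 2.7]
width: 0.551
t 6.7 tcp_stand mm [-198.3    2.6   32.9] F_stand [-5.9 -0.4  2.7] w 0.551
shift tool mm [-4.1 -0.5 31.3] A [[-0.001, 0.001, 1.0], [0.002, 1.0, -0.001], [-1.0, 0.002, -0.001]] rotvec about tool to align [-0.0011 -0.0009 -0.0025]
```

```bash
python3 -m handwheel '[[0.55,-0.0003,0,0.0026,0,0,0],[0.55,-0.0004,0,0.0026,0,0,0],[0.55,-0.0004,0,0.0026,0,0,0],[0.55,-0.0004,0,0.0026,0,0,0],[0.55,-0.0004,0,0.0026,0,0,0],[0.55,-0.0004,0,0.0026,0,0,0],[0.55,-0.0004,0,0.0026,0,0,0],[0.55,-0.0004,0,0.0026,0,0,0],[0.55,-0.0004,0,0.0026,0,0,0],[0.55,-0.0004,0,0.0026,0,0,0]]' && python3 -m handwheel '[[0.55,-0.0004,0,0.0026,0,0,0],[0.55,-0.0004,0,0.0026,0,0,0],[0.55,-0.0004,0,0.0026,0,0,0],[0.55,-0.0004,0,0.0026,0,0,0],[0.55,-0.0004,0,0.0026,0,0,0],[0.55,-0.0004,0,0.0026,0,0,0],[0.55,-0.0004,0,0.0026,0,0,0],[0.55,-0.0004,0,0.0026,0,0,0],[0.55,-0.0004,0,0.0026,0,0,0],[0.55,-0.0004,0,0.0026,0,0,0]]'
python3 - <<'E'
from h import *
plan(-100,2,47)
im,d=get_image("side");cv2.imwrite("pics/s3.png",cv2.resize(im[140:290,140:320],None,fx=4,fy=4,interpolation=cv2.INTER_CUBIC))
E
```

```text
clock: 7.7
position: [0.4928, 0.1389, 0.0368]
ee_rot: [1.073, 1.29, -1.069]
force: [-1.1, 7.5, 2.7]
width: 0.552
clock: 8.7
position: [0.4977, 0.1136, 0.0409]
ee_rot: [1.074, 1.29, -1.068]
force: [-0.2, 8.4, 4.1]
width: 0.55
t 8.7 tcp_stand mm [-146.7    2.7   40.9] F_stand [-8.3  1.3  4.1] w 0.55
shift tool mm [-6.2 -0.7 46.7] A [[-0.001, 0.001, 1.0], [0.003, 1.0, -0.001], [-1.0, 0.003, -0.001]] rotvec about tool to align [-0.0011 -0.0014 -0.003 ]
```

View pics/s3.png

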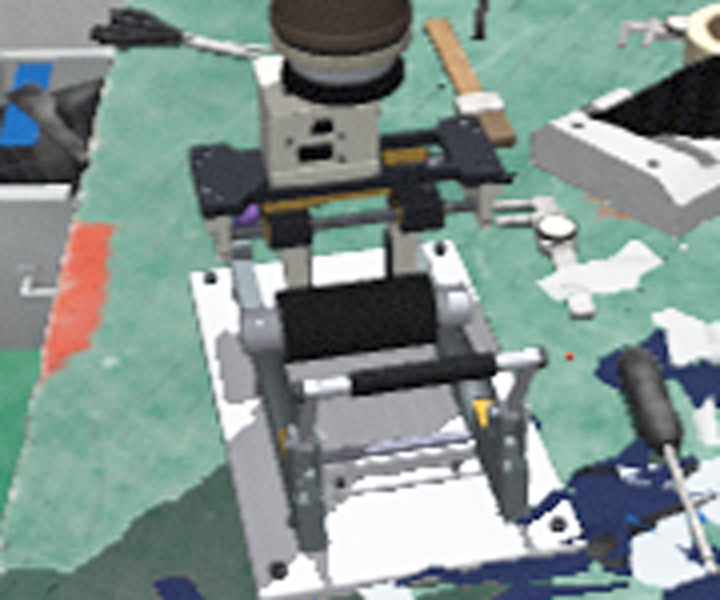

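Both ends are level and both fingers are in contact on the barrel. Continuing.

```bash
python3 -m handwheel '[[0.55,-0.0004,0,0.0026,0,0,0],[0.55,-0.0004,0,0.0026,0,0,0],[0.55,-0.0004,0,0.0026,0,0,0],[0.55,-0.0004,0,0.0026,0,0,0],[0.55,-0.0004,0,0.0026,0,0,0],[0.55,-0.0004,0,0.0026,0,0,0],[0.55,-0.0004,0,0.0026,0,0,0],[0.55,-0.0004,0,0.0026,0,0,0],[0.55,-0.0004,0,0.0026,0,0,0],[0.55,-0.0004,0,0.0026,0,0,0]]' && python3 -m handwheel '[[0.55,-0.0004,0,0.0026,0,0,0],[0.55,-0.0004,0,0.0026,0,0,0],[0.55,-0.0004,0,0.0026,0,0,0],[0.55,-0.0004,0,0.0026,0,0,0],[0.55,-0.0004,0,0.0026,0,0,0],[0.55,-0.0004,0,0.0026,0,0,0],[0.55,-0.0004,0,0.0026,0,0,0],[0.55,-0.0004,0,0.0026,0,0,0],[0.55,-0.0004,0,0.0026,0,0,0],[0.55,-0.0004,0,0.0026,0,0,0]]' && python3 -m handwheel '[[0.55,-0.0004,0,0.0026,0,0,0],[0.55,-0.0004,0,0.0026,0,0,0],[0.55,-0.0004,0,0.0026,0,0,0],[0.55,-0.0004,0,0.0026,0,0,0],[0.55,-0.0004,0,0.0026,0,0,0],[0.55,-0.0004,0,0.0026,0,0,0],[0.55,-0.0004,0,0.0026,0,0,0],[0.55,-0.0004,0,0.0026,0,0,0],[0.55,-0.0004,0,0.0026,0,0,0],[0.55,-0.0004,0,0.0026,0,0,0]]'
python3 -c "
from h import *
plan(-48,2,57)"
```

```text
clock: 9.75
position: [0.5026, 0.0883, 0.045]
ee_rot: [1.074, 1.291, -1.068]
force: [0.1, 9.0, 4.6]
width: 0.547
clock: 10.75
position: [0.5075, 0.063, 0.0491]
ee_rot: [1.074, 1.291, -1.068]
force: [0.0, 9.6, 4.9]
width: 0.55
clock: 11.75
position: [0.5124, 0.0377, 0.0531]
ee_rot: [1.074, 1.291, -1.067]
force: [-0.4, 9.4, 5.0]
width: 0.553
t 11.75 tcp_stand mm [-69.4   3.1  53.1] F_stand [-9.3  1.4  5. ] w 0.553
shift tool mm [-3.9 -1.  21.4] A [[-0.002, 0.001, 1.0], [0.004, 1.0, -0.001], [-1.0, 0.004, -0.002]] rotvec about tool to align [-0.0006 -0.0021 -0.0039]
```

```bash
python3 -m handwheel '[[0.55,-0.0003,0,0.002,0,0,0],[0.55,-0.0003,0,0.002,0,0,0],[0.55,-0.0003,0,0.002,0,0,0],[0.55,-0.0003,0,0.002,0,0,0],[0.55,-0.0002,0,0.002,0,0,0],[0.55,0,0,0.002,0,0,0],[0.55,0,0,0.002,0,0,0],[0.55,0,0,0.002,0,0,0],[0.55,0,0,0.002,0,0,0],[0.55,0,0,0.002,0,0,0]]' && python3 -m handwheel '[[0.55,0,0,0.001,0,0,0],[0.55,0,0,0.001,0,0,0],[0.55,0,0,0.001,0,0,0],[0.55,0,0,0.001,0,0,0],[0.55,0,0,0.001,0,0,0]]' && python3 -m handwheel '[[0.55,0,0,0.001,0,0,0],[0.55,0,0,0.001,0,0,0],[0.55,0,0,0.001,0,0,0]]'
python3 -c "
from h import *
plan(-33.5,2,55)"
```

```text
clock: 12.75
position: [0.5162, 0.0177, 0.0545]
ee_rot: [1.074, 1.29, -1.067]
force: [1.3, 6.4, 3.8]
width: 0.552
clock: 13.25
position: [0.5162, 0.0107, 0.0538]
ee_rot: [1.073, 1.29, -1.071]
force: [0.9, -0.4, 0.7]
width: 0.549
clock: 13.55
position: [0.517, 0.0082, 0.054]
ee_rot: [1.073, 1.29, -1.07]
force: [-0.7, -0.3, -0.4]
width: 0.549
t 13.55 tcp_stand mm [-39.6   2.1  54. ] F_stand [ 0.2 -0.8 -0.4] w 0.549
shift tool mm [-1.  -0.1  6.1] A [[0.0, 0.002, 1.0], [0.002, 1.0, -0.002], [-1.0, 0.002, 0.0]] rotvec about tool to align [-0.0019  0.0001 -0.002 ]
```

The force has gone, so the roller dropped. I'll press gently up to the stops.

```bash
python3 -m handwheel '[[0.55,0,0,0.001,0,0,0],[0.55,0,0,0.001,0,0,0],[0.55,0,0,0.001,0,0,0],[0.55,0,0,0.001,0,0,0]]' && python3 -m handwheel '[[0.55,0,0,0.001,0,0,0],[0.55,0,0,0.001,0,0,0],[0.55,0,0,0.001,0,0,0]]'
python3 - <<'E'
from h import *
plan(-33.5,2,55)
a,_=get_image("side");b,_=get_image("top")
a=cv2.resize(a[180:300,180:300],(400,400),interpolation=cv2.INTER_CUBIC);b=cv2.resize(b[180:260,260:340],(400,400),interpolation=cv2.INTER_CUBIC)
cv2.imwrite("pics/s4.png",np.hstack([a,b]))
E
```

```text
clock: 13.95
position: [0.5175, 0.0059, 0.0541]
ee_rot: [1.073, 1.292, -1.068]
force: [-3.1, 7.1, 0.6]
width: 0.553
clock: 14.25
position: [0.5175, 0.0057, 0.0541]
ee_rot: [1.073, 1.295, -1.065]
force: [-5.3, 15.5, 1.1]
width: 0.549
t 14.25 tcp_stand mm [-37.    2.2  54.1] F_stand [-16.3  -2.3   1.1] w 0.549
shift tool mm [-0.9 -0.2  3.5] A [[-0.005, -0.002, 1.0], [0.002, 1.0, 0.002], [-1.0, 0.002, -0.005]] rotvec about tool to align [ 0.002  -0.0046 -0.0024]
```

View pics/s4.png

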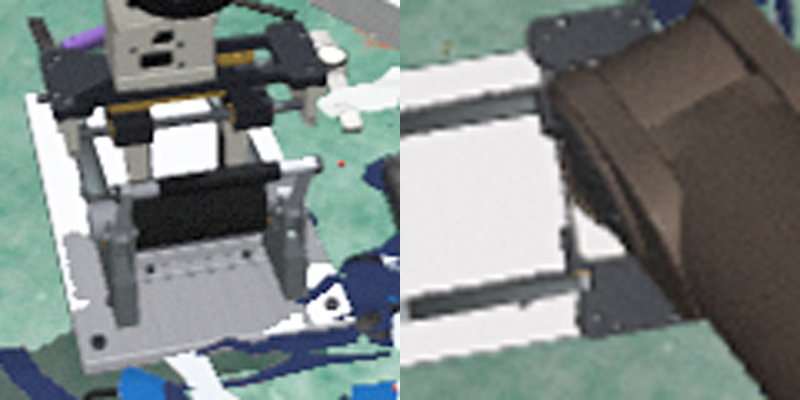

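The roller is hard against the stops: it stopped moving while the force rose to 16 N. I'll back off, lift clear, shut the fingers and check the roller's depth.

```bash
python3 -m handwheel '[[0.55,0,0,-0.01,0,0,0],[0.55,0,0,-0.02,0,0,0],[0.55,0,0,-0.025,0,0,0],[0.3,-0.03,0,-0.025,0,0,0],[0,-0.04,0,-0.025,0,0,0],[0,-0.04,0,-0.025,0,0,0],[0,-0.03,0,-0.02,0,0,0],[0,0,0,0,0,0,0]]'
python3 - <<'E'
from h import *
p,A=st()
R=Ro.from_euler('z',V[2]).as_matrix()
out=[]
for n in("top","wrist"):
    im,d=get_image(n);c=get_calibration(n);K=c["camera_matrix"];T=np.array(c["pose"])
    out.append(im)
    vv,uu=np.mgrid[:384,:512];P=(np.linalg.inv(K)@np.stack([uu.ravel(),vv.ravel(),np.ones(uu.size)]))*d.ravel()
    P=(T[:3,:3]@P).T+T[:3,3];P=(P-[V[0],V[1],0])@R*1000;P=P[d.ravel()>0]
    for y0,y1 in((-68,-56),(-45,-5),(5,45),(58,70)):
        m=(P[:,1]>y0)&(P[:,1]<y1)&(abs(P[:,0])<35)&(P[:,2]<100)&(P[:,2]>55)
        Q=P[m];print(n,(y0,y1),len(Q),end=" ")
        if len(Q):
            k=Q[:,2]>np.percentile(Q[:,2],80);print("top z",np.percentile(Q[:,2],95).round(1),"x there",Q[k,0].mean().round(1))
a=cv2.resize(out[0][180:260,260:340],(400,400),interpolation=cv2.INTER_CUBIC);cv2.imwrite("pics/c5.png",np.hstack([a,cv2.resize(out[1],(400,400))]))
E
```

```text
clock: 15.15
position: [0.4918, 0.1533, 0.1985]
ee_rot: [1.075, 1.288, -1.061]
force: [-0.2, -0.0, 0.5]
width: 0.165
t 15.15 tcp_stand mm [-186.9    4.3  198.5] F_stand [-0.  -0.2  0.5] w 0.165
top (-68, -56) 60 top z 87.8 x there 17.1
top (-45, -5) 194 top z 88.8 x there -2.5
top (5, 45) 194 top z 89.0 x there -1.4
top (58, 70) 62 top z 90.2 x there 17.2
wrist (-68, -56) 0 wrist (-45, -5) 122 top z 68.3 x there -23.8
wrist (5, 45) 185 top z 68.2 x there -23.7
wrist (58, 70) 0
```

View pics/c5.png

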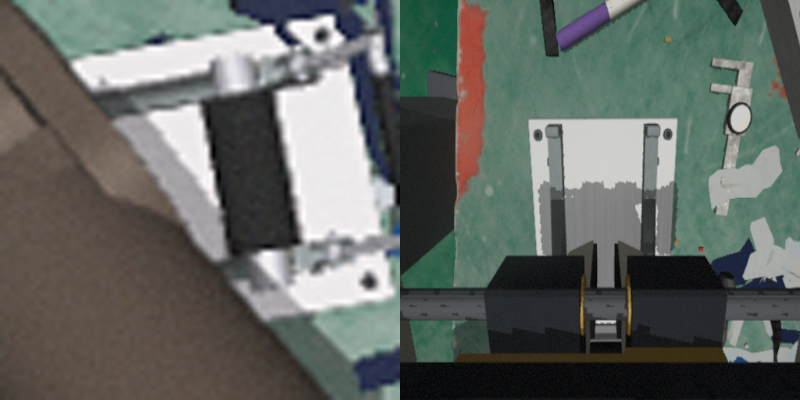

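The roller sits square in its seats: barrel tops are 88.8 and 89.0 mm on the two halves, at x≈-2. Next I go over and behind the keeper with the fingers shut.

```bash
python3 -m handwheel '[[0,0,-0.001,0.03,0,0,0],[0,0,-0.001,0.045,0,0,0],[0,0,0,0.045,0,0,0],[0,0,0,0.045,0,0,0],[0,0,0,0.045,0,0,0],[0,0,0,0.045,0,0,0],[0,0,0,0.035,0,0,0],[0,0,0,0.017,0,0,0],[0,0,0,0,0,0,0]]' && python3 -m handwheel '[[0,0.02,0,0,0,0,0],[0,0.025,0,0,0,0,0],[0,0.023,0,0,0,0,0],[0,0,0,0,0,0,0]]'
python3 -c "
from h import *
plan(96,2,130)"
```

```text
clock: 16.15
position: [0.5439, -0.1568, 0.1923]
ee_rot: [1.076, 1.289, -1.076]
force: [-0.7, -0.1, 0.1]
width: 0.001
clock: 16.55
position: [0.5425, -0.1511, 0.1229]
ee_rot: [1.07, 1.297, -1.071]
force: [-0.3, 0.0, -0.3]
width: 0.003
t 16.55 tcp_stand mm [121.7  -2.5 122.9] F_stand [-0.1 -0.3 -0.3] w 0.003
shift tool mm [ -7.    4.5 -25.7] A [[-0.003, -0.0, 1.0], [-0.003, 1.0, 0.0], [-1.0, -0.003, -0.003]] rotvec about tool to align [ 0.0005 -0.0031  0.0035]
```

```bash
python3 -m handwheel '[[0,-0.003,0.002,-0.01,0,0,0],[0,-0.003,0.002,-0.01,0,0,0],[0,0,0,-0.006,0,0,0],[0,0,0,-0.006,0,0,0],[0,0,0,-0.006,0,0,0],[0,0,0,-0.006,0,0,0],[0,0,0,-0.006,0,0,0],[0,0,0,-0.006,0,0,0],[0,0,0,-0.006,0,0,0],[0,0,0,-0.006,0,0,0]]' && python3 -m handwheel '[[0,0,0,-0.006,0,0,0],[0,0,0,-0.006,0,0,0],[0,0,0,-0.006,0,0,0],[0,0,0,-0.006,0,0,0],[0,0,0,-0.006,0,0,0],[0,0,0,-0.006,0,0,0]]'
python3 -c "
from h import *
plan(10,2,130)"
```

```text
clock: 17.55
position: [0.5362, -0.085, 0.1318]
ee_rot: [1.073, 1.29, -1.07]
force: [1.2, -1.4, 1.4]
width: 0.002
clock: 18.15
position: [0.5296, -0.0499, 0.1319]
ee_rot: [1.073, 1.29, -1.071]
force: [0.4, -1.9, -1.9]
width: 0.003
t 18.15 tcp_stand mm [ 19.9   3.7 131.9] F_stand [ 1.9  0.1 -1.9] w 0.003
shift tool mm [ 1.9 -1.7 -9.9] A [[0.0, 0.002, 1.0], [0.002, 1.0, -0.002], [-1.0, 0.002, 0.0]] rotvec about tool to align [-0.0019  0.     -0.0016]
```

```bash
python3 -m handwheel '[[0,0.0037,-0.001,-0.0055,0,0,0],[0,0.004,0,-0.005,0,0,0],[0,0.0045,0,-0.0047,0,0,0],[0,0.0049,0,-0.0042,0,0,0],[0,0.0052,0,-0.0038,0,0,0],[0,0.005,0,-0.003,0,0,0],[0,0,0,0,0,0,0]]' && python3 -m handwheel '[[0,0,0,0.01,0,0,0],[0,-0.02,0,0,0,0,0],[0,-0.02,0,0,0,0,0],[0,0,0,-0.02,0,0,0],[0,0,0,-0.016,0,0,0],[0,0,0,0,0,0,0]]'
python3 - <<'E'
from h import *
plan(-28,2,100)
im,d=get_image("side");cv2.imwrite("pics/s6.png",cv2.resize(im[180:300,180:300],(600,600),interpolation=cv2.INTER_CUBIC))
E
```

```text
clock: 18.85
position: [0.5236, -0.0242, 0.1039]
ee_rot: [1.072, 1.291, -1.071]
force: [1.1, -0.9, -0.0]
width: 0.004
clock: 19.45
position: [0.5193, 0.0022, 0.1453]
ee_rot: [1.072, 1.29, -1.068]
force: [0.9, -0.3, -0.3]
width: 0.005
t 19.45 tcp_stand mm [-33.3   3.2 145.3] F_stand [ 0.5  0.9 -0.3] w 0.005
shift tool mm [45.3 -1.4  5.3] A [[-0.001, -0.0, 1.0], [0.003, 1.0, 0.0], [-1.0, 0.003, -0.001]] rotvec about tool to align [ 0.0005 -0.0006 -0.003 ]
```

View pics/s6.png

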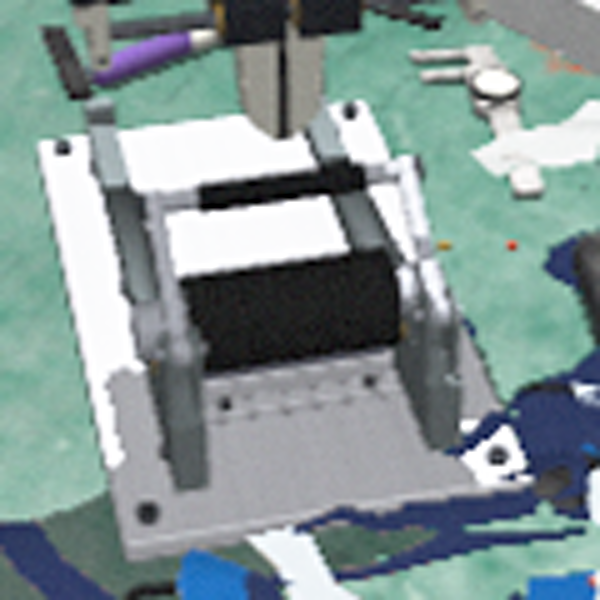

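The side crop shows the keeper at about 0.5 rad, with the bar at (285,185) and the fingertips above it. The roller is still home. Pressing down now.

```bash
python3 -m handwheel '[[0,0.012,-0.001,0,0,0,0],[0,0.006,0,0,0,0,0],[0,0.005,0,0,0,0,0],[0,0.005,0,0,0,0,0],[0,0.005,0,0,0,0,0],[0,0.005,0,0,0,0,0],[0,0.005,0,0,0,0,0],[0,0.004,0,0,0,0,0],[0,0.004,0,0,0,0,0],[0,0.003,0,0,0,0,0]]' && python3 -m handwheel '[[0,0.002,0,0,0,0,0],[0,0.001,0,0,0,0,0],[0,0,0,0,0,0,0]]'
python3 -c "
from h import *
plan(-35,2,88)"
```

```text
clock: 20.5
position: [0.5183, 0.0006, 0.0903]
ee_rot: [1.073, 1.29, -1.071]
force: [-0.2, 0.2, 0.2]
width: 0.006
clock: 20.8
position: [0.5184, 0.0006, 0.0881]
ee_rot: [1.073, 1.289, -1.07]
force: [-2.0, 0.2, 5.0]
width: 0.006
t 20.8 tcp_stand mm [-31.9   2.   88.1] F_stand [-0.6 -1.9  5. ] w 0.006
shift tool mm [ 0.1 -0.  -3.1] A [[0.0, 0.002, 1.0], [0.002, 1.0, -0.002], [-1.0, 0.002, 0.0]] rotvec about tool to align [-0.0019  0.0004 -0.0021]
```

```bash
python3 -m handwheel '[[0,0.001,0,0,0,0,0],[0,0.001,0,0,0,0,0],[0,0.001,0,0,0,0,0],[0,0,0,0,0,0,0]]' && python3 -m handwheel '[[0,0.001,0,0,0,0,0],[0,0.001,0,0,0,0,0],[0,0,0,0,0,0,0],[0,0,0,0,0,0,0]]'
```

```text
clock: 21.2
position: [0.5186, 0.0006, 0.0871]
ee_rot: [1.072, 1.288, -1.07]
force: [-11.1, -1.6, 33.4]
width: 0.0
clock: 21.6
position: [0.5188, 0.0007, 0.0866]
ee_rot: [1.072, 1.286, -1.07]
force: [-16.8, -2.4, 53.3]
width: 0.007
```

The keeper is hard on its stop. I'll lift straight off, retreat downhill and check.

```bash
python3 -m handwheel '[[0,-0.005,0,0,0,0,0],[0,-0.01,0,0,0,0,0],[0,-0.03,0,0,0,0,0],[0,-0.04,0,0,0,0,0],[0,-0.03,0,-0.03,0,0,0],[0,0,0,-0.045,0,0,0],[0,0,0,-0.045,0,0,0],[0,0,0,-0.045,0,0,0],[0,0,0,-0.03,0,0,0],[0,0,0,0,0,0,0]]'
python3 - <<'E'
from h import *
st()
R=Ro.from_euler('z',V[2]).as_matrix();o=[]
for n,(r,c0) in(("side",(180,180)),("top",(175,240))):
    im,d=get_image(n);c=get_calibration(n);K=c["camera_matrix"];T=np.array(c["pose"])
    o.append(cv2.resize(im[r:r+100,c0:c0+100],(400,400),interpolation=cv2.INTER_CUBIC))
    vv,uu=np.mgrid[:384,:512];P=(np.linalg.inv(K)@np.stack([uu.ravel(),vv.ravel(),np.ones(uu.size)]))*d.ravel()
    P=(T[:3,:3]@P).T+T[:3,3];P=(P-[V[0],V[1],0])@R*1000;P=P[d.ravel()>0]
    for nm,x0,x1,y0,y1,z0 in(("bar-",-45,-26,-35,-5,70),("bar+",-45,-26,5,35,70),("roller-",-15,20,-45,-5,70),("roller+",-15,20,5,45,70),("plate",-140,-60,-40,40,5)):
        Q=P[(P[:,0]>x0)&(P[:,0]<x1)&(P[:,1]>y0)&(P[:,1]<y1)&(P[:,2]>z0)&(P[:,2]<130)]
        if len(Q):print(n,nm,len(Q),"top z",np.percentile(Q[:,2],[50,95]).round(1),"x",Q[Q[:,2]>np.percentile(Q[:,2],70),0].mean().round(1))
    for q in(0,.1):
        print(n,q,"bar px in crop",(4*(proj(n,np.r_[R[:2,:2]@[.040-.072*np.cos(q),0]+V[:2],.081+.072*np.sin(q)])-[c0,r])).round(1))
cv2.imwrite("pics/f7.png",np.hstack(o))
E
```

```text
clock: 22.6
position: [0.4807, 0.1975, 0.1984]
ee_rot: [1.07, 1.294, -1.063]
force: [-0.1, 0.1, 0.5]
width: 0.002
t 22.6 tcp_stand mm [-232.3    1.6  198.4] F_stand [-0.2 -0.1  0.5] w 0.002
side bar- 71 top z [84.4 88.4] x -33.1
side bar+ 68 top z [85.3 89.1] x -31.8
side roller- 217 top z [82.4 86.4] x -0.4
side roller+ 216 top z [82.4 86.5] x 0.5
side plate 82 top z [12.5 14.8] x -123.2
side 0 bar px in crop [218.8 190.1]
side 0.1 bar px in crop [218.7 180.8]
top bar- 44 top z [87.  92.4] x -34.0
top bar+ 45 top z [87.4 91.1] x -35.3
top roller- 136 top z [84.2 90. ] x -3.1
top roller+ 136 top z [84.6 89.4] x -2.6
top plate 459 top z [14.  18.2] x -93.1
top 0 bar px in crop [245.4 159.7]
top 0.1 bar px in crop [246.9 159. ]
```

View pics/f7.png

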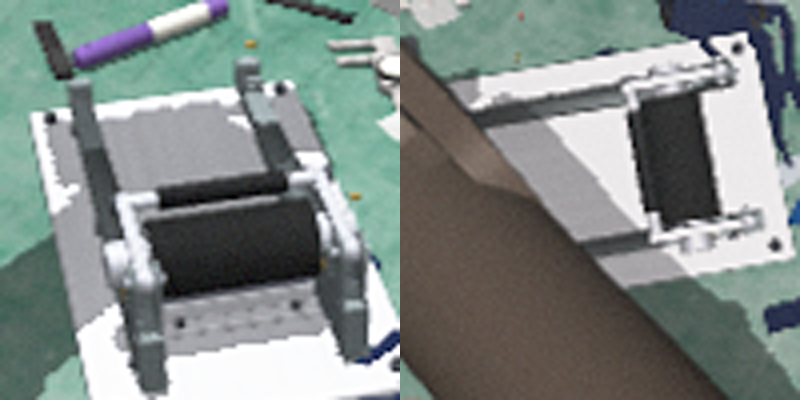

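The final views show the straps level over the journals. In the side view the bar is at (220,188), against (219,190) expected for shut. The roller is home, and the marker and caliper haven't moved. Handing in.

```bash
python3 -c "
from cell import *
print(sign_off())"
```

```text
the job is handed in; nothing more can be done
None
```

The roller is in its bearing seats and the keeper is shut across its ends. I handed the job in at about 22.7 s on the robot's clock, against the 54 s limit.

- **Push:** I pushed the roller up the rails with two spread fingertips at 20–26 mm/s. Contact force stayed at 4–9 N until it dropped into the seats, then I pressed it against the stops. It did not move under 16 N.
- **Keeper:** I pushed it over from behind to about 0.5 rad, then pressed down on the bar until it hit its stop. The press reached 53 N vertically (about 56 N in total) on the fingertips. That is under the 120 N wrist limit, but harder than it needed to be.
- **Last checks (side camera):**
  - The bar's top is at z 88–89 mm, against 88.5 mm expected when shut.
  - The roller's top is at z 86.4 mm on one half and 86.5 mm on the other, against 86 mm expected.
  - The roller's axis is at x ≈ 0, and the robot was touching nothing.
- **Disagreement:** The top camera read 2–3 mm higher and 2–3 mm further downhill. The fingers also stopped about 3.5 mm short of the position I had worked out for the stops. I put both down to calibration, because the roller sits square and both presses ended hard.
- **Bystanders:** The marker and caliper look unmoved. I did not check the other loose items in the last pictures, but the arm made no contact near them.

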